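# Pin the tumbler's carrier with the linch pin from its hook

### The job

The carrier of the sample tumbler lacks its linch pin. Lift the linch pin by its head gently up and off the hook it hangs on, push it down into the cross hole near the end of the tumbler's shaft until its head sits on the shaft, then swing its brass loop over the free end of the shaft and all the way down against the pin. Do not wrench the hook, drop the pin or shove the grease tube or the timer lying near by.

Things in the scene. Friction and masses are not known exactly. Their poses are not given: they have to be found in the camera images.
- linch_pin: Steel linch pin, 0.11 kg, hanging upright by its brass loop on the hook. Origin: middle of its head, a bar 14 mm thick and 42 mm long along own y, about square to the hook's arm (grasp it across its flat ends, fingers closing along y). Below: flange 16 mm wide, underside at z = -10 mm; round shank 10 mm thick, tapered from z = -50 to its tip at -60 mm. Same front and back.
- pin_loop (a joint): Angle of the brass loop, hinged on the head about the pin's own y, -2.93 to 2.93. 0: straight up along own +z (start); positive leans to own +x, negative to -x; +-2.93: folded right down beside the shank. Stiff friction hinge (0.05 N m, 1 to 2 N at the bow): it stays where it is left. Friction makes it bind if pushed straight; push along its arc.
- loop_bow (a point): Middle of the loop's outer bow (wire centre), 46 mm from the head's origin. The loop is a flat U of 5 mm wire along the pin's own y, 38 mm wide outside, 28 mm inside.
- hook_stand: Fixed stand with a round blue foot, on the evaporator's base plate. Origin under the foot, below the post. An arm of 8 mm rod runs from the post along own -x, 145 mm above the foot at its lowest; its upturned end begins 60 mm and ends 75 mm from the post.
- hook_seat (a point): Top of the hook's arm where the loop hangs, 55 mm from the post; the loop surrounds the arm. The upturned end's highest point is 12 mm above it and 20 mm further along the stand's own -x. The pin can rise about 28 mm before its head meets the arm; 18 mm clears the end, then it comes off along the stand's own -x.
- tumbler: Fixed sample tumbler: white motor box whose shaft points along own -x (towards the robot). Origin on the bench below the cross hole; shaft axis 120 mm above the bench. The motor box begins 92 mm behind the hole (own +x) and is 190 mm tall with its knob.
- carrier (a joint): Rotation of the shaft, with its aluminium carrier disc (128 mm in diameter, 45 mm behind the hole, two vials clipped on its front), about the tumbler's own x. 0: cross hole upright; it starts between -0.42 and 0.08 (positive: the hole leans to the tumbler's own -y), and turns if pushed, against a light drag of 0.12 N m (stops at +-0.5).
- cross_hole (a point): Centre of the hole's mouth on the flat upper face of the square shaft end; turns with the shaft. Own z points out along the hole's axis, x along the shaft towards the motor, y across. Hole 12 mm wide, 1.5 mm chamfer, right through, so the pin can rock about 0.1 rad; shaft here 22 mm across, 14 mm thick. The free end is 12 mm from the hole's axis (-x); the hub, 34 mm in diameter, begins 12 mm behind it (+x).
- grease: Bystander: white tube with a red cap, 136 mm long, 26 mm high, lying on the bench. Leave alone.
- timer: Bystander: lab timer lying flat, 70 x 64 x 16 mm. Leave alone.

How it is judged (in metres and radians):
On the way, in this order (a step that is already met when the one before it is completed fails the run):
1. the pin is off the hook and clear of it (distance between loop_bow and hook_seat above 0.05 m and contact force between linch_pin and hook_stand below 0.1 N and height (world z) of linch_pin above 0.1 m), for 0.2 s.
2. the pin is through the cross hole with its head on the shaft (z of linch_pin in the frame of cross_hole between 0.006 and 0.014 m and x of linch_pin in the frame of cross_hole between -0.004 and 0.004 m and y of linch_pin in the frame of cross_hole between -0.004 and 0.004 m and angle between the z axis of linch_pin and the z axis of cross_hole, either way round below 0.2 rad), for 0.2 s.
At the end, for the whole second after the job is handed in: The linch pin is seated in the cross hole (head origin within 4 mm of the hole's axis and 6 to 14 mm above the mouth, shank within 0.2 rad of the hole's axis), its loop folded down past 2.7 rad over the shaft's free end with the bow under the shaft, and all is at rest (all of step 2 and (value of joint pin_loop above 2.7 rad or value of joint pin_loop below -2.7 rad) and x of loop_bow in the frame of cross_hole below -0.003 m and z of loop_bow in the frame of cross_hole below -0.02 m and linear speed of linch_pin below 0.02 m/s); the robot touches nothing.
It fails at once if the hook is wrenched (more than 20 N between pin and hook) (contact force between linch_pin and hook_stand above 20 N).
It fails at once if the pin is dropped (height (world z) of linch_pin below 0.06 m).
It fails at once if a bystander is shoved more than 30 mm (distance of any of grease, timer from where it was at the start of the episode above 0.03 m).
It also fails if it takes over 72 s, if anything falls off the work surface, if the arm or the gripper's body presses on something with over 40 N, if the wrist force passes 120 N, or if a joint passes its speed limit or range.

### The arm

A 6-joint arm with a two-finger parallel gripper is mounted at the origin on a cart in front of the work surface, level with it; the furniture and walls round the work are solid. World frame = base frame: x ahead of the robot, y to its left, z up, the work surface at z = 0. Lengths are in m, angles in degrees, forces in N, time in s.
With the tool pointing down it reaches from about 0.4 to 0.825 m from the base axis. Payload 7 kg.
Tool frame: the origin (TCP) lies on the centre line of the jaws, within the pads' length; the fingertips stand 11 mm ahead of it and the grasp point (between the pads) lies 8 mm behind it; z points along the fingers, y is the line along which they close (so a half turn about z gives the same grasp; the last joint's range is limited). The gripper opens to 88 mm and grips with 3 to 60 N. Pads are 19 mm wide; open, the fingers measure 130 mm over their backs; the gripper's body (78 mm by 193 mm) begins 47 mm behind the grasp point.
Start: joints at [-60.098, 20.546, 0.682, 0, -70.136, -16.507], TCP at [0.156, -0.657, 0.238] pointing down, gripper open.
Joint ranges: [-176.03, 176.03], [-82.01, 121.73], [-58.28, 71.71], [-173.87, 95.51], [-174.79, -0.11], [-173.66, 173.66]. Speed limits (degrees/s): [136.94, 136.94, 172.46, 180, 180, 180].

### API

Orientations are given as [roll, pitch, yaw] about the fixed x, y, z axes, in that order (R = Rz(yaw) Ry(pitch) Rx(roll)).
In Python, from plant import r, capture, camera_model, job gives the robot as it stands.
- The arm moves only by the tool drive_tool, never from a script. Its argument "increments" is a list that holds one entry, the list of rows, each a list of 5 numbers: the gripper's target within -1 to 1 (fully open at 1, half-way at 0, shut at -1), then the shift along the tool's x, y, z scaled (see below), then the turn about the tool's z scaled (see below). In form: [[[gripper, tx, ty, tz, roll], ...]]. A call has 1 to 5 rows; each row is the pose to reach, as a shift and turn from the pose commanded when the call began, along the tool's axes at that moment, turning the shorter way round; what a row does not reach only later rows make up. The controller multiplies each number of a shift by 120 mm and each number of a turn by 360 degrees. A row lasts 1/8 s, in which the tool goes at most 62.5 mm and 10.7 degrees, less where a joint would pass 70% of its speed; a pose out of reach is approached as far as the arm can. A call with a number of a shift or a turn outside -1 to 1 is refused whole. A call with a gripper value outside its range is refused whole. The fingers move at their own pace and stop on an object; "squeeze" is the grip in N (left out, the last holds). Time passes only in rows, so rows that repeat a pose let the fingers close. It gives the time, the measured TCP pose, the force, the opening and the grip force at its end, in the units of the state.
- r.get_state(): the state, without advancing time (a new reading comes with each control period).
- capture(name): name is "scene" or "side" or "wrist"; returns the picture (384x512x3 uint8, red, green, blue); there is no depth.
- camera_model(name): a dict with "camera_matrix" (3x3 intrinsics, pixels), "rvec" (rotation vector, rad) and "tvec" (3), from world to camera coordinates, as OpenCV has them. Camera axes: x right, y down, z forward; pixel columns grow to the right and rows downward; lengths in m; the calibration is good to about 2 mm. A picture is of the moment at which its call begins: read the wrist's pose just before it. camera_model takes no time and is no camera call; for the wrist camera it gives the pose at the moment of the call.
- job.close_job(): hands the job in; it is judged then, once.
The state is a dict: "time_s": time; "joints": joint angles; "qd": joint speeds; "joint_torque": joint torques, N m; "tcp_pos": TCP position; "eef_rot": TCP orientation; "contact_force": force on the tool from outside, world axes, zero at the start; "moment": the same for the moment, N m; "gripper_width": finger opening in m; "gripper_force": force on a finger pad.
Only numpy, scipy, OpenCV 4.12 (cv2) and the standard library are available. Lean on these libraries where they do the work, as an engineer would, in place of code of your own. Each camera call takes 0.05 s, during which the arm holds its last target. There are 200 camera calls.

## Working session

There is one attempt and no reset: what is moved stays moved. The work goes in short steps, Python scripts to look and compute and a tool call to move; the robot and the scene stay as the last step left them, time stands still between calls to the robot, and variables do not carry over. Pictures are saved under pics/ and viewed, at most 10 in all, crops included, and the job is handed in when it is done.

Besides the shell and the picture viewer there is one more tool, called after "Request:" by a JSON object that holds its "name" and its "arguments". drive_tool: Moves the arm, as the interface text tells. Its arguments: {"type":"object","properties":{"increments":{"type":"array"},"squeeze":{"type":"number"}},"required":["increments"]}

```bash
mkdir -p pics; ls
python3 - <<'E'
from plant import r,capture,camera_model,job
import cv2,numpy as np
s=r.get_state();print(s)
ims=[]
for n in ("scene","side"):
    im=capture(n)[:,:,::-1];cv2.imwrite(f"pics/{n}0.png",im);m=camera_model(n);R=cv2.Rodrigues(np.array(m["rvec"]))[0];print(n,m["camera_matrix"],(-R.T@np.array(m["tvec"]).ravel()),R[2])
E
```

```text
pics
{'time_s': 0.0, 'joints': array([-6.00993669e+01,  2.05918119e+01,  6.35852717e-01, -2.03122818e-02,
       -7.01363337e+01, -1.65074899e+01]), 'qd': array([-0.00085836,  0.02171002,  0.03632025, -0.04655811, -0.05363036,
       -0.0659854 ]), 'joint_torque': array([ 4.10204939e-04, -5.82716310e+01,  2.93055224e+01,  6.99775949e+00,
        6.83968668e-03, -1.55963507e-04]), 'tcp_pos': array([ 0.15623266, -0.65620078,  0.23663361]), 'eef_rot': array([ 1.79906085e+02, -7.91879946e-03, -1.66613768e+02]), 'contact_force': array([ 0.43472979, -0.26602913, -0.04709883]), 'moment': array([-0.05518988, -0.01598086, -0.03156673]), 'gripper_force': 0.0, 'gripper_width': 0.08773628757666192}
scene [[394.0001669    0.         250.17997595]
 [  0.         394.0001669  201.12845564]
 [  0.           0.           1.        ]] [ 0.00603923 -0.60887267  0.60167679] [ 0.43016491  0.78116034 -0.45248942]
side [[406.55201909   0.         259.68361561]
 [  0.         406.55201909 189.50062348]
 [  0.           0.           1.        ]] [ 0.26558779 -0.67080086  0.50389855] [ 0.16838639  0.9016568  -0.39832277]
```

View pics/scene0.png

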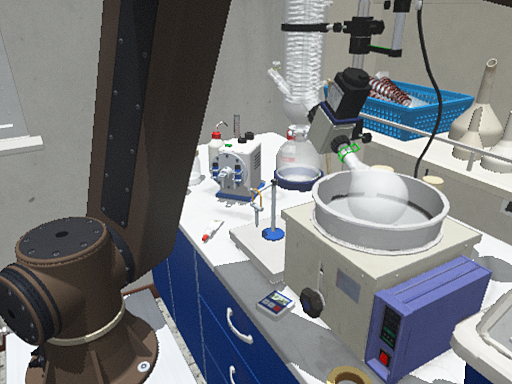

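View pics/side0.png

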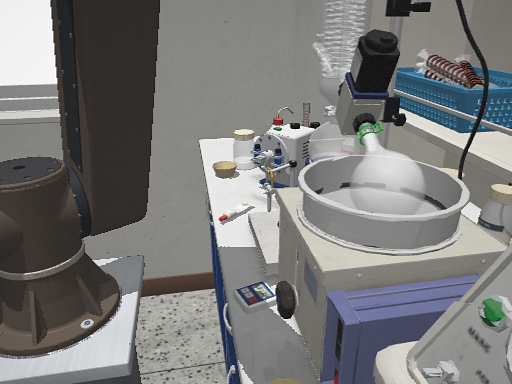

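The scene view shows the tumbler near (235,170), the hook stand near (272,210) with the pin around (257,205), the grease tube at (212,230) and the timer at (275,303). I'll enlarge both regions in one picture.

Run:
```python
import cv2,numpy as np
a=cv2.imread("pics/scene0.png")[130:250,195:295];b=cv2.imread("pics/side0.png")[125:225,235:318]
a=cv2.resize(a,(400,480),interpolation=cv2.INTER_CUBIC);b=cv2.resize(b,(398,480),interpolation=cv2.INTER_CUBIC)
cv2.imwrite("pics/c0.png",np.hstack([a,b]))
```

```text
(no output)
```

View pics/c0.png

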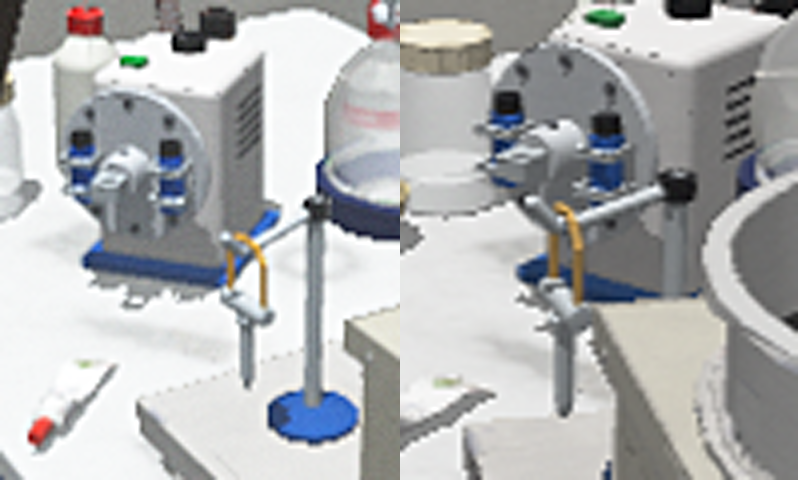

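The crop shows the pin head at scene (256.5,206.5) and side (269,188.3), with its tip, the hook arm and post, and the shaft end all visible. I'll triangulate them.

```bash
cat > h.py <<'E'
import numpy as np,cv2
from plant import r,capture,camera_model,job
def P(m):
    R=cv2.Rodrigues(np.array(m["rvec"],float))[0];return R,np.array(m["tvec"],float).ravel(),np.array(m["camera_matrix"],float)
def ray(m,uv):
    R,t,K=P(m);d=R.T@np.linalg.inv(K)@np.array([uv[0],uv[1],1.]);return -R.T@t,d/np.linalg.norm(d)
def tri(obs):
    A=np.zeros((3,3));b=np.zeros(3)
    for m,uv in obs:
        c,d=ray(m,uv);Q=np.eye(3)-np.outer(d,d);A+=Q;b+=Q@c
    X=np.linalg.solve(A,b);e=[np.linalg.norm(np.cross(X-ray(m,uv)[0],ray(m,uv)[1])) for m,uv in obs]
    return X,max(e)
def onz(m,uv,z):
    c,d=ray(m,uv);return c+d*(z-c[2])/d[2]
def proj(m,X):
    R,t,K=P(m);p=K@(R@np.asarray(X)+t);return p[:2]/p[2]
E
python3 - <<'E'
from h import *
S,D=camera_model("scene"),camera_model("side")
a=lambda u,v:(195+u/4-.4,130+v/4-.4); b=lambda u,v:(235+(u-400)/4.795-.4,125+v/4.8-.4)
for n,p,q in [("head",(246,306),(563,304)),("headL",(226,296),(541,288)),("headR",(268,317),(585,320)),("tip",(248,386),(565,412)),("post",(316,205),(678,183)),("armend",(232,240),(531,200)),("bow",(248,240),(567,208)),("shaftend",(104,192),(497,166)),("hubfront",(130,155),(545,135)),("vialL",(82,135),(508,100)),("vialR",(172,147),(606,120))]:
    X,e=tri([(S,a(*p)),(D,b(*q))]);print(n,X.round(4),round(e,4))
print("foot",onz(S,a(313,415),0.02)); print("timer",onz(S,(275,303),.016),"grease",onz(S,(212,230),.013))
E
```

```text
head [0.4387 0.1467 0.1454] 0.0004
headL [0.4303 0.1572 0.1498] 0.0005
headR [0.4459 0.1318 0.1428] 0.0002
tip [0.4396 0.1458 0.0887] 0.0004
post [0.4947 0.1555 0.1981] 0.0004
armend [0.4199 0.1298 0.2033] 0.0006
bow [0.4395 0.1448 0.1926] 0.0006
shaftend [0.4475 0.3731 0.1357] 0.0009
hubfront [0.4815 0.3989 0.1463] 0.0034
vialL [0.4695 0.4587 0.1475] 0.0008
vialR [0.5157 0.3936 0.1515] 0.0002
foot [0.51651468 0.18858713 0.02      ]
timer [ 0.37086045 -0.05249034  0.016     ] grease [0.38055449 0.30222571 0.013     ]
```

```bash
cat >> h.py <<'E'
def shift(dx,dy,dz,yaw=None,s=None):
    s=s or r.get_state();R=Rt(s);v=R.T@np.array([dx,dy,dz])/0.12
    return v.round(4)
def Rt(s):
    from scipy.spatial.transform import Rotation as Q
    return Q.from_euler("xyz",s["eef_rot"],degrees=True).as_matrix()
E
python3 - <<'E'
from h import *
S,D=camera_model("scene"),camera_model("side")
for n,p,q in [("bathL",(313,190),(299,187)),("boxtopcorner",(283,207),(279,195)),("timerknob",(312,303),(287,298)),("motorhead",(350,72),(378,37)),("bathR",(448,205),(467,185))]:
    X,e=tri([(S,p),(D,q)]);print(n,X.round(3),round(e,4))
print(shift(.12,0,0),shift(0,.12,0))
im=capture("wrist");cv2.imwrite("pics/w0.png",im[:,:,::-1]);m=camera_model("wrist");R,t,K=P(m);s=r.get_state()
T=Rt(s);print("cam in tool",T.T@(-R.T@t-s["tcp_pos"]),"axes(rows x,y,z in tool)",(R@T).round(2),K[0])
E
```

```text
bathL [ 0.452 -0.055  0.249] 0.0178
boxtopcorner [0.435 0.024 0.191] 0.0082
timerknob [ 0.415 -0.123  0.053] 0.0017
motorhead [0.616 0.051 0.464] 0.0004
bathR [ 0.624 -0.232  0.282] 0.0118
[-9.728e-01 -2.316e-01 -5.000e-04] [-0.2316  0.9728  0.0014]
cam in tool [ 7.30884418e-02  1.41373051e-05 -1.47568597e-01] axes(rows x,y,z in tool) [[-0.    1.   -0.  ]
 [-0.96 -0.   -0.27]
 [-0.27  0.    0.96]] [286.03210859   0.         256.38582963]
```

Request:
{"name": "drive_tool", "arguments": {"increments": [[[1,-0.76,0.68,-1,0],[1,-0.76,0.68,-1,0],[1,-0.76,0.68,-1,0]]]}}

```text
time_s: 0.52
tcp_pos: [0.2269, -0.555, 0.3595]
eef_rot: [-179.9, 0.0, -166.6]
contact_force: [1.0, -1.6, 0.1]
gripper_width: 0.0876
gripper_force: 0.0
```

Request:
{"name": "drive_tool", "arguments": {"increments": [[[1,-0.62,0.8,0,0],[1,-0.62,0.8,0,0],[1,-0.62,0.8,0,0]]]}}

```text
time_s: 0.9
tcp_pos: [0.2775, -0.4426, 0.3585]
eef_rot: [-179.9, 0.1, -166.4]
contact_force: [-0.8, 0.3, -0.3]
gripper_width: 0.0878
gripper_force: 0.0
```

Request:
{"name": "drive_tool", "arguments": {"increments": [[[1,-0.62,0.8,0,0],[1,-0.62,0.8,0,0],[1,-0.62,0.8,0,0]]]}}

```text
time_s: 1.27
tcp_pos: [0.3276, -0.3326, 0.3579]
eef_rot: [-180.0, 0.1, -166.3]
contact_force: [0.1, -1.3, 0.5]
gripper_width: 0.0878
gripper_force: 0.0
```

Request:
{"name": "drive_tool", "arguments": {"increments": [[[1,-0.46,0.83,0,0],[1,-0.46,0.83,0,0],[1,-0.46,0.83,0,0]]]}}

```text
time_s: 1.65
tcp_pos: [0.3577, -0.2236, 0.3578]
eef_rot: [-180.0, 0.0, -166.4]
contact_force: [0.7, 0.0, -0.6]
gripper_width: 0.0878
gripper_force: 0.0
```

Request:
{"name": "drive_tool", "arguments": {"increments": [[[1,-0.46,0.83,0,0],[1,-0.46,0.83,0,0],[1,-0.46,0.83,0,0]]]}}

```text
time_s: 2.02
tcp_pos: [0.3885, -0.1143, 0.3574]
eef_rot: [180.0, -0.0, -166.4]
contact_force: [0.4, -1.1, 0.2]
gripper_width: 0.0877
gripper_force: 0.0
```

Request:
{"name": "drive_tool", "arguments": {"increments": [[[1,-0.35,0.93,0,-0.05],[1,-0.35,0.93,0,-0.05],[1,-0.35,0.93,0,-0.05],[1,-0.35,0.93,0,-0.05]]]}}

```text
time_s: 2.52
tcp_pos: [0.4029, 0.0017, 0.3574]
eef_rot: [-180.0, -0.1, -148.7]
contact_force: [-0.4, -1.0, -0.3]
gripper_width: 0.0877
gripper_force: 0.0
```

Run:
```python
from h import *
import pickle
s=r.get_state();m=camera_model("wrist");im=capture("wrist");cv2.imwrite("pics/w1.png",im[:,:,::-1]);pickle.dump(m,open("w1.pkl","wb"))
print(s["tcp_pos"],s["eef_rot"],s["joints"].round(0));
for X in ([.4387,.1467,.1454],[.457,.38,.127]): print(proj(m,X))
```

```text
[0.4029287  0.00169543 0.35737846] [-1.79983991e+02 -5.79022709e-02 -1.48673143e+02] [ 29. -10. -18.   0. -82. -87.]
[332.59480274 238.90377101]
[444.42640444 313.2422045 ]
```

View pics/w1.png

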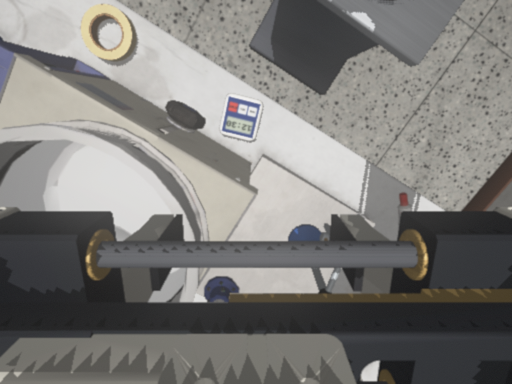

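The wrist view looks toward the robot: the gripper hides everything below row 210, the timer is at (242,117), and the hook foot is at (305,233). I'll move above the pin and look from there.

Request:
{"name": "drive_tool", "arguments": {"increments": [[[1,-0.88,0.88,0,0],[1,-0.88,0.88,0,0],[1,-0.88,0.88,0,0],[1,-0.88,0.88,0.97,0],[1,-0.88,0.88,0.97,0]]]}}

```text
time_s: 3.2
tcp_pos: [0.4381, 0.1465, 0.2395]
eef_rot: [180.0, 0.0, -148.7]
contact_force: [0.4, 0.7, -0.3]
gripper_width: 0.0879
gripper_force: 0.0
```

Run:
```python
from h import *
import pickle
s=r.get_state();m=camera_model("wrist");im=capture("wrist");cv2.imwrite("pics/w2.png",im[:,:,::-1]);pickle.dump(m,open("w2.pkl","wb"))
print(s["tcp_pos"],s["eef_rot"])
for X in ([.4387,.1467,.1454],[.4387,.1467,.19],[.457,.38,.127]): print(proj(m,X))
```

```text
[0.43808962 0.1465205  0.23953514] [ 1.79988937e+02  1.27849829e-02 -1.48732840e+02]
[255.85476687 190.51448622]
[255.74947706 208.26353784]
[432.90553557 307.3957304 ]
```

View pics/w2.png

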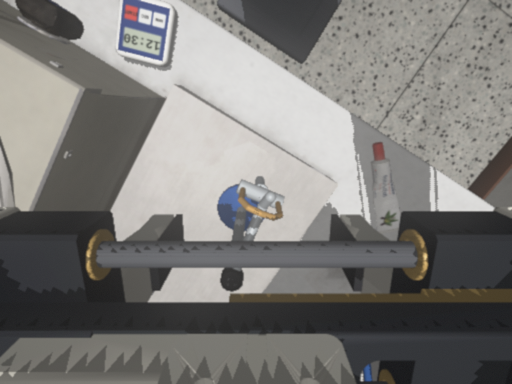

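The head bar runs from about (241,185) to (283,200) and the orange bow from (240,193) to (281,213). That is about 19.6° of roll from the tool's y axis, with the position right to about 2 mm.

Request:
{"name": "drive_tool", "arguments": {"increments": [[[1,0,0,0,0.054],[1,0,0,0,0.054],[1,0,0,0,0.054]]]}}

```text
time_s: 3.62
tcp_pos: [0.4385, 0.1468, 0.2422]
eef_rot: [-180.0, 0.0, -168.1]
contact_force: [0.7, 0.1, -1.0]
gripper_width: 0.0878
gripper_force: 0.0
```

Run:
```python
from h import *
import pickle
s=r.get_state();m=camera_model("wrist");im=capture("wrist");print(s["tcp_pos"],s["eef_rot"])
hsv=cv2.cvtColor(im,cv2.COLOR_RGB2HSV);o=cv2.inRange(hsv,(8,110,60),(25,255,255));o[:150]=0;o[238:]=0;o[:,:200]=0;o[:,320:]=0
ys,xs=np.nonzero(o);print(len(xs),xs.min(),xs.max(),ys.min(),ys.max())
for x in range(xs.min(),xs.max()+1,3): c=ys[xs==x];print(x,(c.min(),c.max()) if len(c) else None,end=" ")
for z in(.1454,.19): print(proj(m,[.4387,.1467,z]),proj(m,list(s["tcp_pos"][:2])+[z]))
c=cv2.resize(im[150:240,200:320,::-1],(720,540),interpolation=cv2.INTER_CUBIC);cv2.imwrite("pics/w3.png",c)
```

```text
[0.43854275 0.14682444 0.24224185] [-1.79998608e+02  4.23079456e-02 -1.68104498e+02]
96 247 277 207 211
247 (np.int64(207), np.int64(208)) 250 (np.int64(207), np.int64(210)) 253 (np.int64(207), np.int64(210)) 256 (np.int64(209), np.int64(209)) 259 (np.int64(209), np.int64(210)) 262 (np.int64(208), np.int64(211)) 265 (np.int64(208), np.int64(211)) 268 (np.int64(208), np.int64(210)) 271 (np.int64(208), np.int64(210)) 274 (np.int64(208), np.int64(211)) 277 (np.int64(209), np.int64(209)) [256.23367392 189.09987041] [256.4065736  188.96208837]
[256.20337155 206.38648618] [256.41129108 206.22360193]
```

View pics/w3.png

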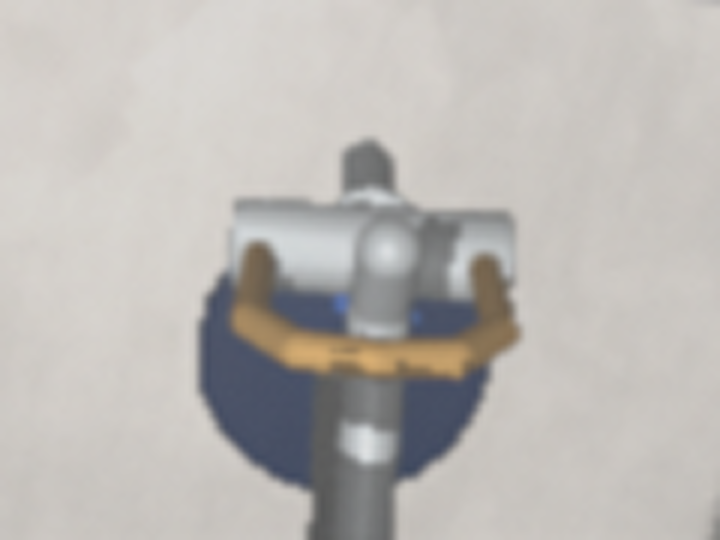

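The zoom shows the head centre at pixel (262.2,191.6), tilted 2.5 to 3° further. The correction is 4.5 mm in tool +y and 2.3 mm in tool -x, then descend.

Request:
{"name": "drive_tool", "arguments": {"increments": [[[1,-0.02,0.038,0,0.008],[1,-0.02,0.038,0.25,0.008],[1,-0.02,0.038,0.5,0.008],[1,-0.02,0.038,0.74,0.008],[1,-0.02,0.038,0.74,0.008]]]}}

```text
time_s: 4.3
tcp_pos: [0.4385, 0.1517, 0.1513]
eef_rot: [-179.9, -0.2, -170.8]
contact_force: [0.7, -0.4, 0.9]
gripper_width: 0.088
gripper_force: 0.0
```

Run:
```python
from h import *
s=r.get_state();print(s["tcp_pos"],s["eef_rot"],s["contact_force"])
for n,(x0,x1,y0,y1) in {"scene":(215,295,150,230),"side":(230,310,130,210)}.items():
    im=capture(n)[:,:,::-1];cv2.imwrite(f"pics/{n}1.png",im)
a=cv2.imread("pics/scene1.png")[150:230,215:295];b=cv2.imread("pics/side1.png")[130:210,230:310]
cv2.imwrite("pics/c1.png",cv2.resize(np.hstack([a,b]),(800,400),interpolation=cv2.INTER_CUBIC))
```

```text
[0.43847623 0.15166681 0.15127656] [-179.88562376   -0.18505758 -170.82530079] [ 0.71459114 -0.40454891  0.93697166]
```

View pics/c1.png

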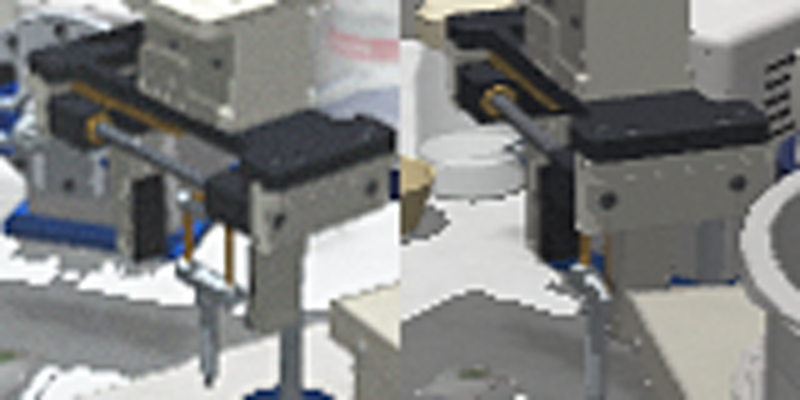

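Both fingers straddle the head at head height. I'll close on it.

Request:
{"name": "drive_tool", "arguments": {"increments": [[[-0.3,0,0,0,0],[-0.3,0,0,0,0],[-0.3,0,0,0,0],[-0.3,0,0,0,0],[-0.3,0,0,0,0]]], "squeeze": 20}}

```text
time_s: 5.03
tcp_pos: [0.4392, 0.1529, 0.1524]
eef_rot: [-180.0, -0.0, -170.9]
contact_force: [0.6, 0.0, -0.5]
gripper_width: 0.043
gripper_force: 0.0
```

Request:
{"name": "drive_tool", "arguments": {"increments": [[[-0.3,0,0,0,0],[-0.3,0,0,0,0],[-0.3,0,0,0,0]]]}}

```text
time_s: 5.4
tcp_pos: [0.4392, 0.1529, 0.1524]
eef_rot: [-180.0, -0.0, -170.9]
contact_force: [0.3, 0.6, 0.2]
gripper_width: 0.0414
gripper_force: 20.0
```

Request:
{"name": "drive_tool", "arguments": {"increments": [[[-0.3,0,0,-0.05,0],[-0.3,0,0,-0.1,0],[-0.3,0,0,-0.15,0],[-0.3,0,0,-0.185,0],[-0.3,0,0,-0.185,0]]]}}

```text
time_s: 6.02
tcp_pos: [0.4394, 0.153, 0.175]
eef_rot: [180.0, 0.0, -170.9]
contact_force: [-0.8, -0.1, -1.8]
gripper_width: 0.042
gripper_force: 20.0
```

Request:
{"name": "drive_tool", "arguments": {"increments": [[[-0.3,0.12,0.006,0,0],[-0.3,0.25,0.015,0,0],[-0.3,0.38,0.02,0,0],[-0.3,0.38,0.02,0,0]]]}}

```text
time_s: 6.52
tcp_pos: [0.3925, 0.1478, 0.1748]
eef_rot: [180.0, 0.0, -170.9]
contact_force: [-0.1, -1.2, -0.9]
gripper_width: 0.0415
gripper_force: 20.0
```

Request:
{"name": "drive_tool", "arguments": {"increments": [[[-0.3,0,0,-0.25,0],[-0.3,0,0,-0.45,0],[-0.3,0,0,-0.45,0],[-0.3,0,0,-0.45,0]]]}}

```text
time_s: 7.02
tcp_pos: [0.3934, 0.148, 0.2279]
eef_rot: [-180.0, -0.0, -170.9]
contact_force: [0.5, 0.2, -1.7]
gripper_width: 0.0415
gripper_force: 20.0
```

Request:
{"name": "drive_tool", "arguments": {"increments": [[[-0.3,0,0.45,-0.1,0],[-0.3,0,0.9,-0.1,0],[-0.3,0,0.9,-0.1,0]]]}}

```text
time_s: 7.4
tcp_pos: [0.3761, 0.2571, 0.2392]
eef_rot: [-179.9, -0.1, -170.8]
contact_force: [-1.0, -0.1, -1.3]
gripper_width: 0.0418
gripper_force: 20.0
```

Request:
{"name": "drive_tool", "arguments": {"increments": [[[-0.3,-0.3,0.4,0,-0.02],[-0.3,-0.6,0.8,0,-0.045],[-0.3,-0.83,0.92,0,-0.072],[-0.3,-0.83,0.92,0,-0.072],[-0.3,-0.83,0.92,0,-0.072]]]}}

```text
time_s: 8.02
tcp_pos: [0.4573, 0.3782, 0.2392]
eef_rot: [-180.0, -0.1, -145.1]
contact_force: [-0.6, -0.2, -1.4]
gripper_width: 0.0415
gripper_force: 20.0
```

Run:
```python
from h import *
import pickle
s=r.get_state();ms={n:camera_model(n) for n in("wrist","scene","side")}
im={n:capture(n)[:,:,::-1] for n in ms}
for n in im: cv2.imwrite(f"pics/{n}2.png",im[n])
pickle.dump((ms,s),open("m2.pkl","wb"));print(s["tcp_pos"],s["eef_rot"])
T=s["tcp_pos"]
for n in ms: print(n,proj(ms[n],T-[0,0,.067]),proj(ms[n],[.457,.38,.127]))
w=cv2.resize(im["wrist"][120:270,180:330],(600,600),interpolation=cv2.INTER_CUBIC)
c=[cv2.resize(im[n][y:y+60,x:x+40],(200,300),interpolation=cv2.INTER_CUBIC) for n,x,y in(("scene",205,145),("side",240,120))]
cv2.imwrite("pics/c2.png",np.hstack([w,np.vstack(c)]))
```

```text
[0.45726108 0.37824875 0.23924166] [-1.79959253e+02 -1.45425471e-01 -1.45148532e+02]
wrist [256.00453583 199.9746847 ] [257.7876746  185.39375625]
scene [222.23745011 165.18749587] [222.55889633 179.09651215]
side [258.0404076  145.35723598] [257.89987416 160.8143736 ]
```

View pics/c2.png

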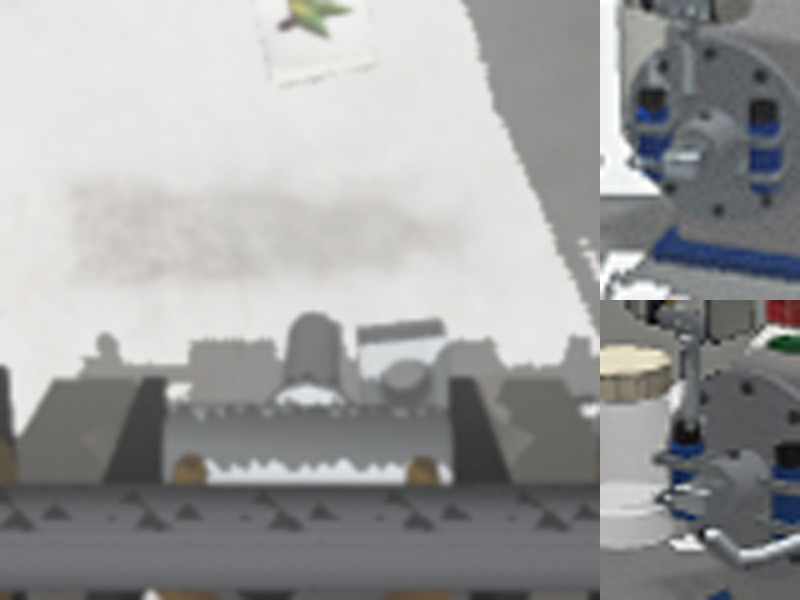

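The wrist crop shows the shank tip at (313,320), which is pixel (258,200). The shaft end has its hole centred near crop (407,383), which is pixel (281.8,215.7). I'll work out the offset and the edge angle.

Run:
```python
from h import *
import pickle
ms,s=pickle.load(open("m2.pkl","rb"));m=ms["wrist"];T=Rt(s)
g=cv2.cvtColor(cv2.imread("pics/wrist2.png"),cv2.COLOR_BGR2GRAY)
print(g[196:222,268:294:2])
H=onz(m,(281.8,215.7),.127);Pn=onz(m,(258.3,201),s["tcp_pos"][2]-.067)
print(H,Pn,s["tcp_pos"]-Pn);print("tool shift mm",T.T@(H-Pn)*1000)
for n in("scene","side"):print(n,proj(ms[n],H))
```

```text
[[223 224 224 226 227 227 226 228 228 226 224 223 225]
 [223 224 225 225 227 227 226 229 228 227 225 224 225]
 [223 224 225 225 227 227 226 229 229 224 221 223 224]
 [225 225 225 225 227 226 221 222 222 204 187 209 226]
 [224 221 221 219 219 201 172 167 161 149 141 173 226]
 [220 184 179 159 158 147 132 129 126 125 124 149 224]
 [216 138 136 126 125 124 124 124 123 122 118 141 223]
 [216 122 124 124 124 124 121 121 123 129 128 148 221]
 [218 122 123 121 130 133 133 140 154 169 179 195 218]
 [220 133 146 146 163 172 185 199 204 209 217 215 184]
 [221 172 201 203 207 209 213 216 215 215 221 202 148]
 [225 203 216 217 216 216 216 216 214 215 219 167 136]
 [221 207 216 216 216 216 215 214 214 215 211 141 137]
 [199 205 216 216 217 211 197 195 202 213 198 136 136]
 [159 205 215 216 215 187 161 157 156 192 166 136 135]
 [143 202 215 217 204 158 145 144 140 146 141 136 135]
 [145 192 216 215 174 145 143 145 143 126 131 136 136]
 [145 183 207 200 149 144 145 144 143 117 126 138 131]
 [144 159 167 175 136 145 145 145 137 107 124 136 107]
 [144 137 138 140 124 144 145 143 123 101 123 135  90]
 [144 131 132 124 108 130 139 130 107  99 122 135  89]
 [146 133 132 124 101 107 113 107  98 100 123 136  88]
 [143 132 131 125 101  97  99  96  97 103 125 136  89]
 [138 130 133 129 105  97  96  96  98 109 127 136  88]
 [122 128 128 126 111  98  98  97 100 114 125 134  87]
 [112 107 109 105 100 104 104  99 104 109 110 122  85]]
[0.46876702 0.41670834 0.127     ] [0.4569243  0.3802295  0.17224166] [ 0.00033678 -0.00198075  0.067     ]
tool shift mm [-30.67916841  23.20043675  45.14744674]
scene [220.85710846 174.18748653]
side [259.62449511 156.35717619]
```

Run:
```python
from h import *
import pickle
ms,s=pickle.load(open("m2.pkl","rb"));m=ms["wrist"];T=Rt(s)
H=onz(m,(281.2,217.4),.127);E=onz(m,(281,204.7),.127);Pn=onz(m,(258.4,201.7),s["tcp_pos"][2]-.067)
print(H,np.linalg.norm(H-E),Pn);print("tool shift mm",T.T@(H-Pn)*1000,(T.T@(H-Pn)/.12).round(3))
```

```text
[0.47053271 0.41727625 0.127     ] 0.013113948310127493 [0.45735878 0.38062987 0.17224166]
tool shift mm [-31.86733757  22.57720824  45.1448742 ] [-0.266  0.188  0.376]
```

Request:
{"name": "drive_tool", "arguments": {"increments": [[[-0.3,-0.13,0.09,0,-0.01],[-0.3,-0.26,0.188,0,-0.01],[-0.3,-0.26,0.188,0.15,-0.01],[-0.3,-0.26,0.188,0.29,-0.01],[-0.3,-0.26,0.188,0.29,-0.01]]]}}

```text
time_s: 8.8
tcp_pos: [0.4693, 0.4144, 0.2033]
eef_rot: [-179.9, -0.2, -141.4]
contact_force: [0.4, 0.4, -1.6]
gripper_width: 0.0421
gripper_force: 20.0
```

Run:
```python
from h import *
import pickle
s=r.get_state();ms={n:camera_model(n) for n in("wrist","scene","side")}
im={n:capture(n)[:,:,::-1] for n in ms}
for n in im: cv2.imwrite(f"pics/{n}3.png",im[n])
pickle.dump((ms,s),open("m3.pkl","wb"));print(s["tcp_pos"],s["eef_rot"])
T=s["tcp_pos"]
for n in ms: print(n,proj(ms[n],T-[0,0,.067]),proj(ms[n],[.4705,.4173,.127]))
w=cv2.resize(im["wrist"][170:230,220:300],(533,400),interpolation=cv2.INTER_CUBIC)
c=[cv2.resize(im[n][y:y+50,x:x+65],(260,200),interpolation=cv2.INTER_CUBIC) for n,x,y in(("scene",190,140),("side",230,120))]
cv2.imwrite("pics/c3.png",np.hstack([w,np.vstack(c)]))
```

```text
[0.46933422 0.41441763 0.20333354] [-179.9411855    -0.24250495 -141.44862738]
wrist [255.95407342 200.08586734] [257.83698652 199.58627677]
scene [221.20840485 171.59610786] [221.28304067 174.01074951]
side [259.96004579 153.49116292] [260.1804345  156.25417291]
```

View pics/c3.png

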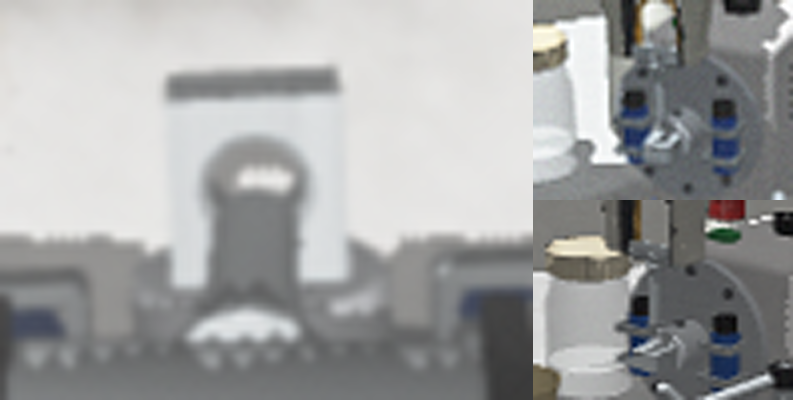

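The hole's chamfer ring is centred at crop (257,188) and the shank at x≈256.5. Its tip is about 1 mm too far toward the motor. I'll correct that and push down in stages.

Request:
{"name": "drive_tool", "arguments": {"increments": [[[-0.3,0.008,0,0,0],[-0.3,0.008,0,0.06,0],[-0.3,0.008,0,0.11,0],[-0.3,0.008,0,0.16,0],[-0.3,0.008,0,0.16,0]]]}}

```text
time_s: 9.57
tcp_pos: [0.4694, 0.4149, 0.1857]
eef_rot: [-180.0, -0.1, -141.4]
contact_force: [-0.1, 0.8, -2.0]
gripper_width: 0.0414
gripper_force: 20.0
```

Request:
{"name": "drive_tool", "arguments": {"increments": [[[-0.3,0,0,0.05,0],[-0.3,0,0,0.1,0],[-0.3,0,0,0.1,0]]]}}

```text
time_s: 9.95
tcp_pos: [0.4693, 0.4149, 0.1738]
eef_rot: [-180.0, -0.1, -141.4]
contact_force: [0.7, 0.6, -1.2]
gripper_width: 0.0414
gripper_force: 20.0
```

Request:
{"name": "drive_tool", "arguments": {"increments": [[[-0.3,0,0,0.05,0],[-0.3,0,0,0.1,0],[-0.3,0,0,0.15,0],[-0.3,0,0,0.18,0],[-0.3,0,0,0.18,0]]]}}

```text
time_s: 10.58
tcp_pos: [0.4695, 0.4151, 0.1526]
eef_rot: [-180.0, -0.0, -141.4]
contact_force: [-0.0, 0.4, -0.6]
gripper_width: 0.0416
gripper_force: 20.0
```

Request:
{"name": "drive_tool", "arguments": {"increments": [[[-0.3,0,0,0.02,0],[-0.3,0,0,0.04,0],[-0.3,0,0,0.04,0]]]}}

```text
time_s: 10.95
tcp_pos: [0.4695, 0.4151, 0.148]
eef_rot: [-180.0, -0.0, -141.4]
contact_force: [0.2, -0.2, -1.8]
gripper_width: 0.0415
gripper_force: 20.0
```

Still free. I'll go down in 1 mm steps until it touches.

Request:
{"name": "drive_tool", "arguments": {"increments": [[[-0.3,0,0,0.01,0],[-0.3,0,0,0.02,0],[-0.3,0,0,0.03,0],[-0.3,0,0,0.03,0]]]}}

```text
time_s: 11.45
tcp_pos: [0.4698, 0.4154, 0.146]
eef_rot: [-180.0, 0.1, -141.4]
contact_force: [-3.3, -2.4, 7.8]
gripper_width: 0.0416
gripper_force: 20.0
```

Request:
{"name": "drive_tool", "arguments": {"increments": [[[-0.3,0,0,0.008,0],[-0.3,0,0,0.016,0],[-0.3,0,0,0.016,0]]]}}

```text
time_s: 11.82
tcp_pos: [0.4699, 0.4155, 0.1457]
eef_rot: [-180.0, 0.1, -141.3]
contact_force: [-6.8, -3.1, 17.6]
gripper_width: 0.0419
gripper_force: 20.1
```

The pin is seated with 17 N down. I'll relieve the force, open, and rise to the loop.

Request:
{"name": "drive_tool", "arguments": {"increments": [[[-0.3,0,0,-0.02,0],[0.36,0,0,-0.02,0],[0.36,0,0,-0.02,0],[0.36,0,0,-0.02,0],[0.36,0,0,-0.02,0]]]}}

```text
time_s: 12.45
tcp_pos: [0.4696, 0.4152, 0.1448]
eef_rot: [-180.0, -0.0, -141.4]
contact_force: [0.2, 0.7, -0.1]
gripper_width: 0.0596
gripper_force: 0.0
```

Request:
{"name": "drive_tool", "arguments": {"increments": [[[0.36,0,0,-0.1,0],[0.36,0,0,-0.2,0],[0.36,0.033,0,-0.32,0],[0.36,0.033,0,-0.32,0]]]}}

```text
time_s: 12.95
tcp_pos: [0.4669, 0.4133, 0.1856]
eef_rot: [179.9, 0.2, -141.4]
contact_force: [0.5, 0.7, -0.2]
gripper_width: 0.0597
gripper_force: 0.0
```

Run:
```python
from h import *
import pickle
s=r.get_state();ms={n:camera_model(n) for n in("wrist","scene","side")}
im={n:capture(n)[:,:,::-1] for n in ms}
for n in im: cv2.imwrite(f"pics/{n}4.png",im[n])
pickle.dump((ms,s),open("m4.pkl","wb"));print(s["tcp_pos"],s["eef_rot"])
T=s["tcp_pos"]
for n in ms: print(n,proj(ms[n],T),proj(ms[n],[.4699,.4155,.137]))
w=cv2.resize(im["wrist"][150:250,190:320],(520,400),interpolation=cv2.INTER_CUBIC)
c=[cv2.resize(im[n][y:y+50,x:x+65],(260,200),interpolation=cv2.INTER_CUBIC) for n,x,y in(("scene",190,140),("side",230,120))]
cv2.imwrite("pics/c4.png",np.hstack([w,np.vstack(c)]))
```

```text
[0.46685364 0.4133057  0.18557953] [ 179.94748387    0.18130994 -141.39352664]
wrist [255.60007155 237.9580648 ] [255.47539853 212.50324347]
scene [219.89380288 156.72524702] [221.21396187 171.24202774]
side [259.12477052 136.91333387] [260.08413201 153.13856683]
```

View pics/c4.png

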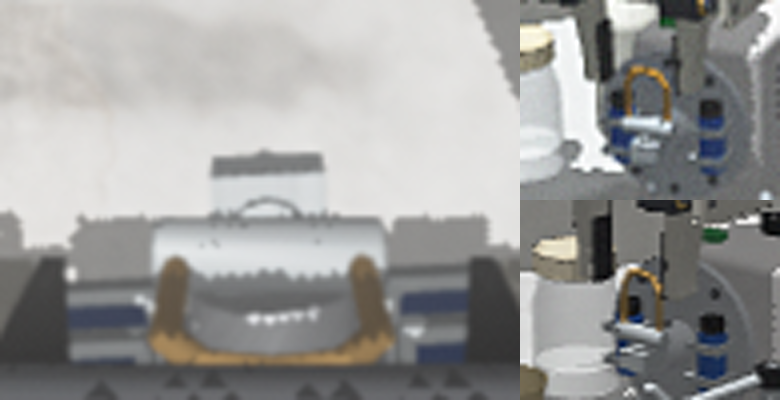

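The pin is seated with its head across the shaft, and the upright loop stands between the fingertips. I've now used all 10 views, so I'll work from numbers. Next I grip the loop lightly.

Request:
{"name": "drive_tool", "arguments": {"increments": [[[-0.4,0,0,0,0],[-0.4,0,0,0,0],[-0.4,0,0,0,0],[-0.4,0,0,0,0],[-0.4,0,0,0,0]]], "squeeze": 8}}

```text
time_s: 13.72
tcp_pos: [0.4667, 0.413, 0.1838]
eef_rot: [180.0, 0.0, -141.4]
contact_force: [-0.6, 0.3, 2.7]
gripper_width: 0.0342
gripper_force: 6.7
```

Request:
{"name": "drive_tool", "arguments": {"increments": [[[0.15,0,0,0,0],[0.15,0,0,0,0],[0.15,-0.033,0,0.05,0],[0.15,-0.033,0,0.06,0],[0.15,-0.033,0,0.06,0]]]}}

```text
time_s: 14.35
tcp_pos: [0.4695, 0.4151, 0.1758]
eef_rot: [-180.0, -0.0, -141.4]
contact_force: [0.5, 0.8, -0.4]
gripper_width: 0.0503
gripper_force: 0.0
```

Request:
{"name": "drive_tool", "arguments": {"increments": [[[-0.4,0,0,0,0],[-0.4,0,0,0,0],[-0.4,0,0,0,0],[-0.4,0,0,0,0]]]}}

```text
time_s: 14.85
tcp_pos: [0.4696, 0.4153, 0.1764]
eef_rot: [180.0, 0.0, -141.4]
contact_force: [0.3, -0.6, 0.9]
gripper_width: 0.0369
gripper_force: 8.0
```

Request:
{"name": "drive_tool", "arguments": {"increments": [[[-0.4,0.099,0,0.013,0],[-0.4,0.192,0,0.051,0],[-0.4,0.271,0,0.112,0],[-0.4,0.332,0,0.192,0],[-0.4,0.332,0,0.192,0]]]}}

```text
time_s: 15.48
tcp_pos: [0.438, 0.3902, 0.1523]
eef_rot: [180.0, 0.0, -141.4]
contact_force: [3.1, 3.2, -1.1]
gripper_width: 0.0369
gripper_force: 8.0
```

Request:
{"name": "drive_tool", "arguments": {"increments": [[[-0.4,0.038,0,0.092,0],[-0.4,0.05,0,0.17,0],[-0.4,0.045,0,0.26,0],[-0.4,0.045,0,0.26,0]]]}}

```text
time_s: 15.98
tcp_pos: [0.4327, 0.3851, 0.1201]
eef_rot: [-179.9, -0.3, -141.4]
contact_force: [-0.9, -0.6, -0.5]
gripper_width: 0.0278
gripper_force: 0.6
```

```bash
cat > look.py <<'E'
from h import *
# orange blobs in scene and side near the tumbler; triangulate the bow end
def look(tag,show=True):
    s=r.get_state();out={}
    for n,(x0,x1,y0,y1) in {"scene":(195,250,140,215),"side":(235,290,120,200)}.items():
        im=capture(n);cv2.imwrite(f"pics/{n}_{tag}.png",im[:,:,::-1]);h=cv2.cvtColor(im,cv2.COLOR_RGB2HSV)
        o=cv2.inRange(h,(10,110,90),(25,255,255));z=np.zeros_like(o);z[y0:y1,x0:x1]=o[y0:y1,x0:x1]
        k,l,st,c=cv2.connectedComponentsWithStats(z)
        for i in range(1,k):
            if st[i,4]>=3:print(n,st[i],c[i].round(1))
    S={n:camera_model(n) for n in("scene","side")}
    c,sn=np.cos(np.radians(38.6)),np.sin(np.radians(38.6));p0=np.array([.4699,.4155,.137])
    for th in(1.5,1.75,2.1,2.44,2.7,2.8,2.9):
        X=p0+.046*np.array([-np.sin(th)*c,-np.sin(th)*sn,np.cos(th)])
        print(th,X.round(3),proj(S["scene"],X).round(1),proj(S["side"],X).round(1))
    print(s["tcp_pos"],s["contact_force"],s["gripper_width"])
E
python3 -c "
from look import *
look('a')"
```

```text
scene [196 157  13   3  18] [202.1 157.9]
scene [210 159   4   1   4] [211.5 159. ]
scene [215 159   7   2   7] [218.  159.9]
scene [223 165   2   4   5] [223.8 166.4]
scene [213 173   4   7   8] [214.4 175.6]
scene [213 182   5   2   7] [215.4 182.3]
side [236 134  19   5  22] [244.4 136.1]
side [253 142   4   4   7] [254.3 143.4]
side [260 156   3   4   6] [261.  157.5]
side [248 159   3   5   7] [248.6 161.6]
1.5 [0.434 0.387 0.14 ] [214.4 175.8] [249.3 156. ]
1.75 [0.435 0.387 0.129] [214.7 179.2] [249.5 159.9]
2.1 [0.439 0.391 0.114] [215.8 183.1] [250.9 164.4]
2.44 [0.447 0.397 0.102] [217.5 185.4] [253.3 167.5]
2.7 [0.455 0.403 0.095] [219.  186.1] [255.6 168.6]
2.8 [0.458 0.406 0.094] [219.6 186. ] [256.6 168.8]
2.9 [0.461 0.409 0.092] [220.3 185.9] [257.6 168.8]
[0.43266329 0.38511642 0.12008878] [-0.86948246 -0.56952952 -0.50199256] 0.027826628610275406
```

The grip slid off the bow, but the loop is at about 100° and pointing over the free end. I'll go up, close the fingers, and push it down from above along its arc.

Request:
{"name": "drive_tool", "arguments": {"increments": [[[0.4,0,0,0,0],[0.4,0,0,0,0],[0.4,0,0,0,0],[0.4,0,0,0,0],[0.4,0,0,0,0]]]}}

```text
time_s: 16.7
tcp_pos: [0.4342, 0.387, 0.1221]
eef_rot: [180.0, 0.0, -141.4]
contact_force: [-0.2, 1.0, -0.8]
gripper_width: 0.0609
gripper_force: 0.0
```

Request:
{"name": "drive_tool", "arguments": {"increments": [[[0.4,0,0,-0.2,0],[0.4,0,0,-0.4,0],[-1,0,0,-0.4,0],[-1,0,0,-0.4,0],[-1,0,0,-0.4,0]]]}}

```text
time_s: 17.32
tcp_pos: [0.4339, 0.3866, 0.1692]
eef_rot: [-180.0, -0.1, -141.4]
contact_force: [0.2, 0.1, -0.3]
gripper_width: 0.0371
gripper_force: 0.0
```

```bash
python3 -c "
from look import *
look('b')"
```

```text
scene [195 140   9   4  16] [199.4 141.4]
scene [206 142   6   1   6] [208.5 142. ]
scene [215 143   5   1   5] [217. 143.]
scene [200 145   2   4   6] [200.7 146.5]
scene [225 148   2   4   5] [225.2 149.2]
scene [212 172  15  11  41] [218.  178.2]
side [235 120   3   2   3] [236.  120.3]
side [254 124   4   4   6] [255.3 125.2]
side [249 154   6   6  10] [251.4 156.2]
side [248 156  16   8  25] [255.8 160.5]
1.5 [0.434 0.387 0.14 ] [214.4 175.8] [249.3 156. ]
1.75 [0.435 0.387 0.129] [214.7 179.2] [249.5 159.9]
2.1 [0.439 0.391 0.114] [215.8 183.1] [250.9 164.4]
2.44 [0.447 0.397 0.102] [217.5 185.4] [253.3 167.5]
2.7 [0.455 0.403 0.095] [219.  186.1] [255.6 168.6]
2.8 [0.458 0.406 0.094] [219.6 186. ] [256.6 168.8]
2.9 [0.461 0.409 0.092] [220.3 185.9] [257.6 168.8]
[0.43393935 0.38661558 0.16916962] [ 0.16934751  0.05160727 -0.29019605] 0.03707726387975628
```

Request:
{"name": "drive_tool", "arguments": {"increments": [[[-1,0,0,0,0],[-1,0,0,0,0],[-1,0,0,0.1,0],[-1,-0.008,0,0.2,0],[-1,-0.008,0,0.22,0]]]}}

```text
time_s: 18.05
tcp_pos: [0.4345, 0.3869, 0.1419]
eef_rot: [-180.0, -0.1, -141.4]
contact_force: [0.5, -0.5, 0.5]
gripper_width: 0.0005
gripper_force: 0.0
```

Request:
{"name": "drive_tool", "arguments": {"increments": [[[-1,-0.01,0,0.05,0],[-1,-0.03,0,0.1,0],[-1,-0.055,0,0.14,0],[-1,-0.085,0,0.18,0],[-1,-0.085,0,0.18,0]]]}}

```text
time_s: 18.68
tcp_pos: [0.4432, 0.3941, 0.1216]
eef_rot: [-180.0, -0.0, -141.4]
contact_force: [-0.5, -0.6, 0.8]
gripper_width: 0.0004
gripper_force: 0.3
```

```bash
python3 -c "
from look import *
look('c')"
```

```text
scene [204 149   2   2   3] [204.3 149.7]
scene [204 156  15   3  21] [210.3 156.8]
scene [220 158   5   2   6] [222.3 158.2]
scene [221 162   2   2   3] [221.7 162.7]
scene [221 175   6  11  15] [224.  180.3]
side [246 134   3   2   4] [247.  134.8]
side [250 135   3   2   4] [251.2 135.2]
side [254 136   7   3   9] [257.2 136.8]
side [242 139   1   3   3] [242. 140.]
side [253 140   3   3   4] [253.8 140.8]
side [252 157  12  11  20] [258.9 163. ]
1.5 [0.434 0.387 0.14 ] [214.4 175.8] [249.3 156. ]
1.75 [0.435 0.387 0.129] [214.7 179.2] [249.5 159.9]
2.1 [0.439 0.391 0.114] [215.8 183.1] [250.9 164.4]
2.44 [0.447 0.397 0.102] [217.5 185.4] [253.3 167.5]
2.7 [0.455 0.403 0.095] [219.  186.1] [255.6 168.6]
2.8 [0.458 0.406 0.094] [219.6 186. ] [256.6 168.8]
2.9 [0.461 0.409 0.092] [220.3 185.9] [257.6 168.8]
[0.44318406 0.39410874 0.12161393] [-0.46485842 -0.63259468  0.77952136] 0.000436054994653613
```

The loop is at about 2.4 rad. I'll back off, lower the fingers in front of the bow, and push toward the motor.

Request:
{"name": "drive_tool", "arguments": {"increments": [[[-1,0.02,0,-0.03,0],[-1,0.18,0,-0.03,0],[-1,0.18,0,0.1,0],[-1,0.18,0,0.195,0],[-1,0.18,0,0.195,0]]]}}

```text
time_s: 19.4
tcp_pos: [0.4259, 0.38, 0.0972]
eef_rot: [-179.9, -0.1, -141.4]
contact_force: [-1.1, -0.3, -0.3]
gripper_width: 0.0004
gripper_force: 0.0
```

Request:
{"name": "drive_tool", "arguments": {"increments": [[[-1,-0.06,0,0,0],[-1,-0.11,0,0,0],[-1,-0.15,0,0,0],[-1,-0.19,0,0,0],[-1,-0.19,0,0,0]]]}}

```text
time_s: 20.02
tcp_pos: [0.4449, 0.3957, 0.099]
eef_rot: [180.0, 0.1, -141.4]
contact_force: [-0.1, -0.2, -0.4]
gripper_width: 0.0006
gripper_force: 0.2
```

Request:
{"name": "drive_tool", "arguments": {"increments": [[[-1,-0.015,0,0,0],[-1,-0.03,0,0,0],[-1,-0.03,0,0,0]]]}}

```text
time_s: 20.4
tcp_pos: [0.4468, 0.397, 0.0986]
eef_rot: [180.0, 0.0, -141.4]
contact_force: [-1.6, -0.5, -1.8]
gripper_width: 0.0004
gripper_force: 0.7
```

Request:
{"name": "drive_tool", "arguments": {"increments": [[[-1,-0.015,0,0,0],[-1,-0.03,0,0,0],[-1,-0.03,0,0,0]]]}}

```text
time_s: 20.78
tcp_pos: [0.4497, 0.3994, 0.0986]
eef_rot: [180.0, 0.0, -141.4]
contact_force: [-1.2, -0.6, -0.4]
gripper_width: 0.0004
gripper_force: 0.6
```

Request:
{"name": "drive_tool", "arguments": {"increments": [[[-1,-0.01,0,0,0],[-1,-0.015,0,0,0],[-1,-0.015,0,0,0]]]}}

```text
time_s: 21.15
tcp_pos: [0.451, 0.4004, 0.0986]
eef_rot: [180.0, 0.0, -141.4]
contact_force: [-2.3, -0.3, -0.7]
gripper_width: 0.0006
gripper_force: 0.7
```

Request:
{"name": "drive_tool", "arguments": {"increments": [[[-1,-0.008,0,0,0],[-1,-0.016,0,0,0],[-1,-0.016,0,0,0]]]}}

```text
time_s: 21.52
tcp_pos: [0.4525, 0.4016, 0.0986]
eef_rot: [-180.0, 0.0, -141.4]
contact_force: [-1.6, -0.6, -0.0]
gripper_width: 0.0004
gripper_force: 0.7
```

Request:
{"name": "drive_tool", "arguments": {"increments": [[[-1,-0.008,0,0,0],[-1,-0.008,0,0,0]]]}}

```text
time_s: 21.78
tcp_pos: [0.4526, 0.4016, 0.0986]
eef_rot: [-180.0, -0.1, -141.4]
contact_force: [-3.5, -2.6, 1.7]
gripper_width: 0.0005
gripper_force: 2.5
```

It has met a stop at 22 mm from the pin axis, so the loop is fully down. I'll retreat and verify.

Request:
{"name": "drive_tool", "arguments": {"increments": [[[-1,0.1,0,0,0],[-1,0.4,0,0,0],[-1,0.4,0,0,0],[-1,0.4,0,-0.9,0],[-1,0.4,0,-0.9,0]]]}}

```text
time_s: 22.4
tcp_pos: [0.4164, 0.3729, 0.2093]
eef_rot: [180.0, 0.2, -141.4]
contact_force: [0.8, 0.6, -0.1]
gripper_width: 0.0005
gripper_force: 0.0
```

Run:
```python
from look import *
look('d')
S={n:camera_model(n) for n in("scene","side")}
c,sn=np.cos(np.radians(38.6)),np.sin(np.radians(38.6));p0=np.array([.4699,.4155,.137]);ex=np.array([c,sn,0]);ey=np.array([-sn,c,0])
for th in(2.44,2.7,2.9):
  for sd in(-1,1):
    a=p0+sd*.0165*ey;u=np.array([-np.sin(th)*c,-np.sin(th)*sn,np.cos(th)])
    print(th,sd,[(n,proj(S[n],a).round(1),proj(S[n],a+.04*u).round(1),proj(S[n],p0+sd*.01*ey+.046*u).round(1)) for n in S])
for n,(x0,x1,y0,y1) in {"scene":(205,240,160,200),"side":(240,275,145,180)}.items():
    h=cv2.cvtColor(cv2.imread(f"pics/{n}_d.png"),cv2.COLOR_BGR2HSV);o=cv2.inRange(h,(8,70,60),(28,255,255))[y0:y1,x0:x1]
    print(n,x0,y0);print("\n".join("".join(".#"[v>0] for v in q) for q in o))
```

```text
scene [216 175  12  12  27] [221.9 181.7]
side [263 158   2   7   8] [263.9 161.4]
side [254 162   1   3   3] [254. 163.]
1.5 [0.434 0.387 0.14 ] [214.4 175.8] [249.3 156. ]
1.75 [0.435 0.387 0.129] [214.7 179.2] [249.5 159.9]
2.1 [0.439 0.391 0.114] [215.8 183.1] [250.9 164.4]
2.44 [0.447 0.397 0.102] [217.5 185.4] [253.3 167.5]
2.7 [0.455 0.403 0.095] [219.  186.1] [255.6 168.6]
2.8 [0.458 0.406 0.094] [219.6 186. ] [256.6 168.8]
2.9 [0.461 0.409 0.092] [220.3 185.9] [257.6 168.8]
[0.41636376 0.37286971 0.2092741 ] [ 0.83298266  0.60771985 -0.12902325] 0.0004854533558043323
2.44 -1 [('scene', array([226.1, 172. ]), array([222.8, 184.4]), array([220.4, 185.9])), ('side', array([264.5, 154.3]), array([258.6, 166.9]), array([255.9, 168.3]))]
2.44 1 [('scene', array([216.4, 170.5]), array([213.1, 182.8]), array([214.5, 184.9])), ('side', array([255.7, 152. ]), array([249.9, 164.3]), array([250.7, 166.7]))]
2.7 -1 [('scene', array([226.1, 172. ]), array([224.1, 184.9]), array([221.9, 186.5])), ('side', array([264.5, 154.3]), array([260.6, 167.9]), array([258.3, 169.4]))]
2.7 1 [('scene', array([216.4, 170.5]), array([214.5, 183.3]), array([216.1, 185.6])), ('side', array([255.7, 152. ]), array([251.9, 165.3]), array([253. , 167.9]))]
2.9 -1 [('scene', array([226.1, 172. ]), array([225.2, 184.8]), array([223.2, 186.3])), ('side', array([264.5, 154.3]), array([262.3, 168.1]), array([260.3, 169.6]))]
2.9 1 [('scene', array([216.4, 170.5]), array([215.6, 183.2]), array([217.4, 185.4])), ('side', array([255.7, 152. ]), array([253.6, 165.5]), array([255. , 168.1]))]
scene 205 160Traceback (most recent call last):
  File "<stdin>", line 11, in <module>
  File "<stdin>", line 11, in <genexpr>
  File "<stdin>", line 11, in <genexpr>
TypeError: string indices must be integers, not 'numpy.bool'
```

The visible leg in the side view (columns 263–264, rows 158–164) matches a fold of at least 2.9 rad, and the bow sits low under the shaft at scene row 186. The tool is clear, so I'm handing in.

```bash
python3 -c "
from plant import job
print(job.close_job())"
```

```text
the job is handed in; nothing more can be done
None
```

I handed the job in at about 22 s, with the linch pin seated in the cross hole and its brass loop folded down over the shaft's free end (about 2.9 rad by the side camera); the hand-in gave no verdict.

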